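# Draw out the cured tray, send the empty one home

### The arm

A 6-joint arm with a two-finger parallel gripper is mounted at the origin on the work surface. World frame = base frame: x ahead of the robot, y to its left, z up, the work surface at z = 0. Lengths are in m, angles in rad, forces in N, time in s.
With the tool pointing down it reaches from about 0.3 to 0.875 m from the base axis. Payload 6.4 kg.
Tool frame: the origin (TCP) lies midway between the tips of the shut fingers; the grasp point (between the pads) lies 19 mm behind it; x points along the fingers, y is the direction in which the jaws open and shut, and the axes are right-handed (so a half turn about x gives the same grasp; the last joint's range is limited). The gripper opens to 85 mm and grips with 20 to 120 N. Pads are 22 mm wide; open, the fingers measure 114 mm over their backs; the gripper's body (76 mm by 85 mm) begins 54 mm behind the grasp point. The pads swing forward as they close: fully open they stand 13 mm farther back than shut.
Start: joints at [1.021, 0.181, 1.607, -0, 1.354, -0.206], TCP at [0.194, 0.541, 0.231] pointing down, gripper open.
Joint ranges: [-2.99, 2.99], [-0.89, 2.07], [0.3, 2.58], [-1.14, 4.28], [0, 2.63], [-3.12, 3.12]. Speed limits (rad/s): [2.57, 2.57, 3.01, 3.14, 3.14, 3.14].

### API

Orientations are given as a unit quaternion [w, x, y, z].
In Python, from bench import ctrl gives the robot as it stands.
- The arm moves only by the tool servo_tool, never from a script. Its argument "targets" is a list of rows, each a list of 7 numbers: the turn, a rotation vector about the tool's x, y, z in rad, then the shift along the tool's x, y, z in mm, then the opening, from -1 (shut) to 1 (fully open). A call has exactly 8 rows; each row is the pose to reach, as a shift and turn from the pose measured when the call began, along the tool's axes at that moment; what a row does not reach only later rows make up. A row lasts 1/8 s, in which the tool goes at most 62.5 mm and 10.7 degrees, less where a joint would pass 70% of its speed; a pose out of reach is approached as far as the arm can. A call with a gripper value outside its range is refused whole. The fingers move at their own pace and stop on an object; the grip force is fixed at half the most. Time passes only in rows, so rows that repeat a pose let the fingers close, or fill a call up. It gives the time, the measured TCP pose, the force and the opening at its end, in the units of the state.
- ctrl.get_obs(): the state, without advancing time (a new reading comes with each control period).
- ctrl.camera(name): name is "scene" or "side" or "wrist"; returns a dict with "pixels" (420x560x3 uint8, blue, green, red), "intrinsics" (3x3 intrinsics, pixels), "D" ([k1, k2, p1, p2, k3] as OpenCV has them; the pictures are not rectified), "R" (3x3) and "t" (3): a world point X has camera coordinates R X + t; the wrist camera has in their place "tool_from_camera" (4x4, takes a point from camera to tool coordinates, whose origin is the TCP and whose axes are the tool frame's). Camera axes: x right, y down, z forward; pixel columns grow to the right and rows downward; lengths in m; the calibration is good to about 2 mm. A picture is of the moment at which its call begins: read the wrist's pose just before it. There is no depth.
- ctrl.hand_in(): hands the job in, once; it reports no verdict.
The state is a dict: "time_s": time; "q": joint angles; "dq": joint speeds; "joint_efforts": joint torques, N m; "eef_pos": TCP position; "eef_rot": TCP orientation; "wrist_force": force on the tool from outside, world axes, zero at the start; "torque": the same for the moment, N m; "opening": opening from 0.0 (shut) to 1.0 (fully open).
Only numpy, scipy, OpenCV 4.12 (cv2) and the standard library are available. Lean on these libraries where they do the work, as an engineer would, in place of code of your own. Each camera call takes 0.05 s, during which the arm holds its last target.

### The job

Hook a fingertip behind the lip of the tray that holds the two red bottle openers and draw it out along its rails until it meets its stop, then push the empty tray fully home under its lamp bar, using only the fingers. Do not pinch either lip or lift anything: the openers stay lying in their tray, and everything else on the bench is left where it is.

Things in the scene. Friction and masses are not known exactly. Their poses are not given: they have to be found in the camera images.
- loaded_bay: fixed bay of the tray holding the two red openers, left or right: grey base (x -30 to 173 mm, 160 mm wide), two rails 34 mm high, white lamp bar across them at x 117 to 153 mm, 109 to 138 mm above the bench. Origin on the bench, on the rails' centre line; z up; the tray slides out along the bay's own -x (towards the robot, turned up to 0.15 rad)
- loaded_tray (a joint): how far the steel tray holding the two red openers is drawn out, m: 0 = fully home, 0.12 = at its outer stop. About 2.5 N of friction, stays where left. 140 mm wide; floor top 18 mm, side and cross walls 32 mm above the bench. From front to back: lip, empty finger well, cross wall, pocket 130 x 132 mm
- loaded_lip (a point): top edge of that tray's upright front lip (outer half blue, inner half black): middle of its 140 mm width and 8 mm thickness, 60 mm above the bench; moves with the tray, axes as the bay's (-x is the way out). The open finger well, 56 mm long and 132 mm wide, lies on its +x side, 4 to 60 mm from this point
- loaded_pocket (a point): centre of the floor of that tray's pocket, 18 mm above the bench, 129 mm behind the lip point; moves with the tray, axes as the bay's
- empty_bay: fixed bay of the tray with nothing in it, left or right: grey base (x -30 to 173 mm, 160 mm wide), two rails 34 mm high, white lamp bar across them at x 117 to 153 mm, 109 to 138 mm above the bench. Origin on the bench, on the rails' centre line; z up; the tray slides out along the bay's own -x (towards the robot, turned up to 0.15 rad)
- empty_tray (a joint): how far the steel tray with nothing in it is drawn out, m: 0 = fully home, 0.12 = at its outer stop. About 2.5 N of friction, stays where left. 140 mm wide; floor top 18 mm, side and cross walls 32 mm above the bench. From front to back: lip, empty finger well, cross wall, pocket 130 x 132 mm
- empty_lip (a point): top edge of that tray's upright front lip (outer half blue, inner half black): middle of its 140 mm width and 8 mm thickness, 60 mm above the bench; moves with the tray, axes as the bay's (-x is the way out). The open finger well, 56 mm long and 132 mm wide, lies on its +x side, 4 to 60 mm from this point
- empty_pocket (a point): centre of the floor of that tray's pocket, 18 mm above the bench, 129 mm behind the lip point; moves with the tray, axes as the bay's
- opener_a: printed red bottle opener lying loose and flat in the loaded tray's pocket, across it; 103 x 38 x 7 mm, about 40 g; origin: centre of its underside, x axis along it towards the ring end
- opener_b: printed red bottle opener lying loose and flat in the loaded tray's pocket, across it; 103 x 38 x 7 mm, about 40 g; origin: centre of its underside, x axis along it towards the ring end
- opener_c: spare red opener lying flat on the cardboard sheet, 103 x 38 x 7 mm; origin: centre of its underside
- opener_d: second spare red opener on the cardboard sheet, same size; origin: centre of its underside
- tape: yellow roll of tape standing flat on the bench between robot and trays, 48 mm across, 24 mm high; origin: centre of its underside
- carton: white carton 100 x 80 x 75 mm (x, y, z), loose on the bench; origin: centre of its underside
- jar: clear screw-top jar 56 mm across, 70 mm high, loose; origin: centre of its underside
- bin: small open blue bin 150 x 110 x 60 mm, loose; origin: centre of its underside
- brush: hand brush lying on the bench along its x axis, loose; origin: centre of its underside
- card: fixed sheet of cardboard on the bench, 240 x 190 x 5 mm, with two spare openers on it; origin: centre of its underside

How it is judged:
On the way, in this order (a step that is already met when the one before it is completed fails the run):
1. the tray with the openers is being drawn out by a finger pressing against the back of its lip (contact force between the fingers and loaded_tray_c6 above 0.5 N and value of joint loaded_tray above 0.035 m), for 0.1 s.
2. the tray with the openers is drawn out to its stop (within 8 mm) while the empty tray is still out (value of joint loaded_tray above 0.112 m and value of joint empty_tray above 0.03 m), for 0.2 s.
3. then the empty tray is pushed home (within 6 mm) (value of joint empty_tray below 0.006 m), for 0.2 s.
At the end, for the whole second after the job is handed in: The loaded tray is within 8 mm of its outer stop (more than 112 mm out) and the empty tray within 6 mm of home, both at rest; both printed openers lie still and flat in the loaded tray's pocket (at most 14 mm above its floor); every other thing on the bench is within 30 mm of where it was (value of joint loaded_tray above 0.112 m and value of joint empty_tray below 0.006 m and x of opener_a in the frame of loaded_pocket between -0.065 and 0.065 m and y of opener_a in the frame of loaded_pocket between -0.066 and 0.066 m and z of each of opener_a, opener_b in the frame of loaded_pocket below 0.014 m and linear speed of each of opener_a, opener_b below 0.02 m/s and x of opener_b in the frame of loaded_pocket between -0.065 and 0.065 m and y of opener_b in the frame of loaded_pocket between -0.066 and 0.066 m and velocity of joint loaded_tray between -0.005 and 0.005 m/s and velocity of joint empty_tray between -0.005 and 0.005 m/s and distance of each of opener_c, opener_d, tape, carton, jar, bin, brush from where it was at the start of the episode below 0.03 m); the robot touches nothing.
It fails at once if the lip of the loaded tray is pinched between the fingers (pressed from both sides at once, over 2 N each) (contact force between the fingers and loaded_tray_c5 above 2 N and contact force between the fingers and loaded_tray_c6 above 2 N).
It fails at once if the lip of the empty tray is pinched between the fingers (pressed from both sides at once, over 2 N each) (contact force between the fingers and empty_tray_c5 above 2 N and contact force between the fingers and empty_tray_c6 above 2 N).
It fails at once if a printed opener is lifted out of the tray (more than 25 mm above its floor) or off it (z of any of opener_a, opener_b in the frame of loaded_pocket above 0.025 m or z of any of opener_a, opener_b in the frame of loaded_pocket below -0.008 m).
It fails at once if the arm or the gripper's body, not the fingers, presses on a tray or its bay with over 5 N (contact force between the arm and loaded_bay above 5 N or contact force between the arm and empty_bay above 5 N).
It fails at once if something else on the bench is shifted or lifted by more than 30 mm (distance of any of opener_c, opener_d, tape, carton, jar, bin, brush from where it was at the start of the episode above 0.03 m).
It also fails if it takes over 45 s, if anything falls off the work surface, if the arm or the gripper's body presses on something with over 40 N, if the wrist force passes 120 N, or if a joint passes its speed limit or range.

## Working session

There is one attempt and no reset: what is moved stays moved. The work goes in short steps, Python scripts to look and compute and a tool call to move; the robot and the scene stay as the last step left them, time stands still between calls to the robot, and variables do not carry over. Pictures are saved under pics/ and viewed, and the job is handed in when it is done.

Besides the shell and the picture viewer there is one more tool, called after ">>>" as name(argument=value, ...) on one line, values as JSON. servo_tool: Moves the arm, as the interface text tells. Its arguments: {"type":"object","properties":{"targets":{"type":"array","items":{"type":"array","items":{"type":"number"}}}},"required":["targets"]}

```bash
ls; mkdir -p pics; python3 - <<'E'
from bench import ctrl
import cv2,json
o=ctrl.get_obs();print(o)
for n in ["scene","side","wrist"]:
    c=ctrl.camera(n);cv2.imwrite(f"pics/{n}0.png",c["pixels"])
    print(n,{k:v for k,v in c.items() if k!="pixels"})
E
```

```text
pics
{'time_s': 0.0, 'q': array([ 1.02068942e+00,  1.81559129e-01,  1.60800173e+00,  5.72796941e-06,
        1.35378118e+00, -2.06268548e-01]), 'dq': array([ 1.04720352e-04, -7.52204064e-04,  5.43321620e-04,  4.70281517e-04,
       -7.31499465e-04, -9.13029469e-06]), 'joint_efforts': array([ 1.16657997e-03, -4.44850838e+01, -3.51349247e+01, -5.41169311e-05,
        9.01473948e-03,  1.44376151e-05]), 'eef_pos': array([0.19350824, 0.54088215, 0.23037701]), 'eef_rot': array([ 0.69645224,  0.12039359,  0.69691267, -0.12154172]), 'wrist_force': array([ 0.96728227,  0.58950504, -0.25511662]), 'torque': array([-0.00878714, -0.01761407, -0.01766054]), 'opening': 0.9985514422951133}
scene {'intrinsics': array([[490.57784909,   0.        , 281.10780164],
       [  0.        , 490.57784909, 215.70913116],
       [  0.        ,   0.        ,   1.        ]]), 'D': array([-0.17963791,  0.        ,  0.        ,  0.        ,  0.        ]), 'R': array([[ 0.57988428,  0.81465437,  0.00851305],
       [ 0.57583154, -0.40244958, -0.71165468],
       [-0.57632652,  0.41757944, -0.70247787]]), 't': array(
[... 403 characters left out ...]
09266993, -0.65314701, -0.75153927]]), 't': array([0.56953789, 0.10288485, 1.44343124])}
wrist {'intrinsics': array([[293.99094864,   0.        , 278.01573613],
       [  0.        , 293.99094864, 211.37488139],
       [  0.        ,   0.        ,   1.        ]]), 'D': array([0.00617826, 0.        , 0.        , 0.        , 0.        ]), 'tool_from_camera': array([[ 1.09789158e-03, -2.89734284e-01,  9.57106493e-01,
        -1.41871141e-01],
       [ 9.99999397e-01,  3.08589545e-04, -1.05367789e-03,
        -2.76625566e-04],
       [ 9.93355139e-06,  9.57107073e-01,  2.89734448e-01,
        -7.37078076e-02],
       [ 0.00000000e+00,  0.00000000e+00,  0.00000000e+00,
         1.00000000e+00]])}
```

View pics/scene0.png

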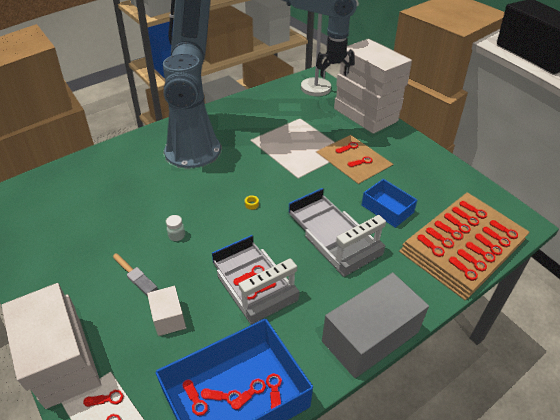

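View pics/side0.png

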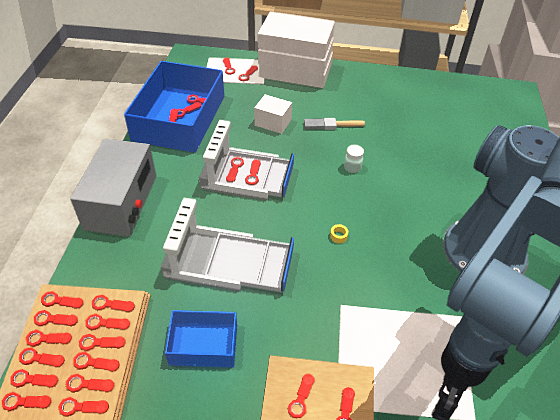

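View pics/wrist0.png

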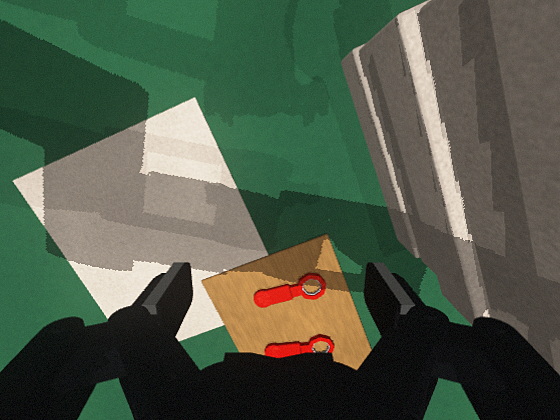

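The loaded tray is the one nearer y<0 (scene image about (245,275)). The empty tray is at about (330,230) and is drawn out. I'll zoom in on the lips.

```bash
python3 - <<'E'
import cv2
a=cv2.imread("pics/scene0.png")[180:330,200:400];cv2.imwrite("pics/sc_z.png",cv2.resize(a,None,fx=4,fy=4,interpolation=cv2.INTER_CUBIC))
a=cv2.imread("pics/side0.png")[110:300,150:310];cv2.imwrite("pics/si_z.png",cv2.resize(a,None,fx=3,fy=3,interpolation=cv2.INTER_CUBIC))
E
```

```text
(no output)
```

View pics/sc_z.png

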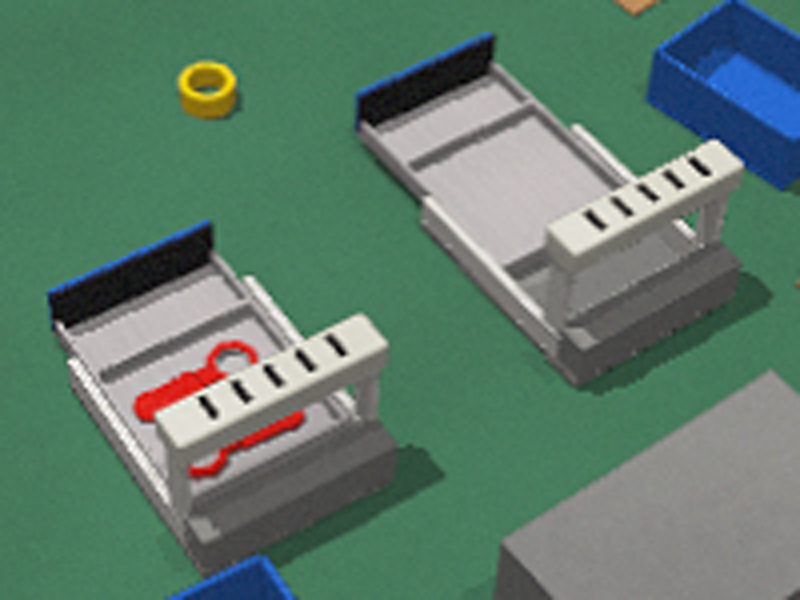

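View pics/si_z.png

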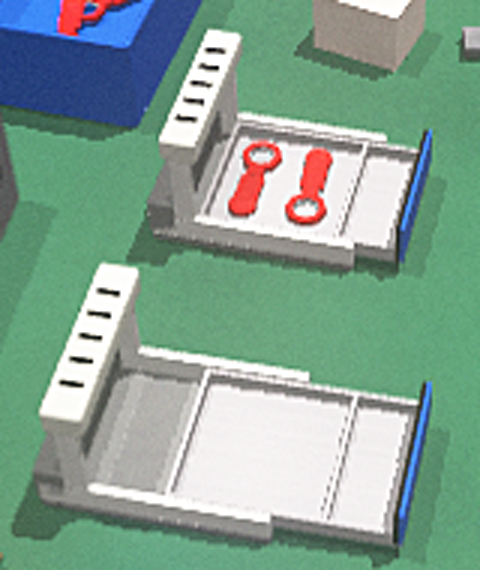

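```bash
cat > h.py <<'E'
import numpy as np,cv2
def ray_plane(c,uv,z):
    p=cv2.undistortPoints(np.array([[uv]],float),c["intrinsics"],c["D"])[0,0]
    R=c["R"];C=-R.T@c["t"];d=R.T@np.array([p[0],p[1],1]);return C+d*(z-C[2])/d[2]
def proj(c,X):
    return cv2.projectPoints(np.array(X,float).reshape(-1,3),cv2.Rodrigues(c["R"])[0],c["t"],c["intrinsics"],c["D"])[0][:,0]
E
python3 - <<'E'
from bench import ctrl
from h import *
s=ctrl.camera("scene");d=ctrl.camera("side")
for n,a,b in [("loaded",(50,293),(211,224)),("empty",(357,94),(494,36))]:
    P=[ray_plane(s,(x/4+200-.375,y/4+180-.375),.06) for x,y in(a,b)]
    v=P[1]-P[0];m=(P[0]+P[1])/2
    print(n,P,m,np.linalg.norm(v),"yaw",np.arctan2(-v[0],v[1]))
    print("side zoom",(proj(d,P)-[150,110])*3)
    im=d["pixels"]
# lamp bar near/top corners z=.138 front edge in scene and side zoom
for n,pts in [("load",[(157,412),(360,316)]),("emp",[(548,230),(715,143)])]:
    P=[ray_plane(s,(x/4+200-.375,y/4+180-.375),.138) for x,y in pts];v=P[1]-P[0]
    print(n,P,np.linalg.norm(v),np.arctan2(-v[0],v[1]))
for n,pts in [("load",[(191,147),(240,35)]),("emp",[(80,418),(138,268)])]:
    P=[ray_plane(d,(x/3+150-.333,y/3+110-.333),.138) for x,y in pts];v=P[1]-P[0]
    print(n,P,np.linalg.norm(v),np.arctan2(-v[0],v[1]))
# tape, jar
print(ray_plane(s,(252,202),.012),ray_plane(s,(175,235),.03))
E
```

```text
loaded [array([ 0.56443498, -0.22662501,  0.06      ]), array([ 0.57419332, -0.08920793,  0.06      ])] [ 0.56931415 -0.15791647  0.06      ] 0.13776312576446478 yaw -0.07089355496895934
side zoom [[425.54455731 125.51459793]
 [395.14703103 222.01869924]]
empty [array([0.52028847, 0.0893631 , 0.06      ]), array([0.52870545, 0.22785242, 0.06      ])] [0.52449696 0.15860776 0.06      ] 0.1387448656647047 yaw -0.06070239358585713
side zoom [[425.87639501 376.17685733]
 [391.95677918 506.74894187]]
load [array([ 0.75818038, -0.2485615 ,  0.138     ]), array([ 0.76773176, -0.09032143,  0.138     ])] 0.15852807364869442 -0.06028694762463887
emp [array([0.78019527, 0.0675852 , 0.138     ]), array([0.78454446, 0.22894989, 0.138     ])] 0.16142329303407688 -0.02694603225855295
load [array([ 0.7629701 , -0.07721978,  0.138     ]), array([ 0.75322193, -0.24073288,  0.138     ])] 0.16380342484829985 3.0820460360985473
emp [array([0.77670638, 0.23848395, 0.138     ]), array([0.77236182, 0.07601195, 0.138     ])] 0.16253008026165489 3.114858712332734
[0.40206489 0.01941858 0.012     ] [ 0.40657188 -0.2762864   0.03      ]
```

```bash
cat >> h.py <<'E'
from scipy.spatial.transform import Rotation as Ro
def toolR(o):
    q=o["eef_rot"];return Ro.from_quat([q[1],q[2],q[3],q[0]])
def plan(o,pos,yaw):
    """tool x down, tool z along bay x (yaw), tool y = z cross x"""
    x=np.array([0,0,-1.]);z=np.array([np.cos(yaw),np.sin(yaw),0]);y=np.cross(z,x)
    T=Ro.from_matrix(np.c_[x,y,z]);A=toolR(o)
    return (A.inv()*T).as_rotvec(),A.inv().apply(np.array(pos)-o["eef_pos"])*1000
E
python3 - <<'E'
from bench import ctrl
from h import *
o=ctrl.get_obs();print(toolR(o).as_matrix().round(3))
y=-.065
u=np.array([np.cos(y),np.sin(y),0]);
p=np.array([.5693,-.158,.18])+.03*u
for n,pp,yy in [("l",p,y),("l+",p,y+np.pi)]:
    r,t=plan(o,pp,yy);print(n,pp,r.round(3),t.round(1))
E
```

```text
[[-0.     0.337  0.941]
 [-0.001  0.941 -0.337]
 [-1.    -0.001 -0.   ]]
l [ 0.59923665 -0.15994863  0.18      ] [-0.279 -0.     0.001] [  51.2 -523.3  618.2]
l+ [ 0.59923665 -0.15994863  0.18      ] [2.863e+00 1.000e-03 0.000e+00] [  51.2 -523.3  618.2]
```

>>> servo_tool(targets=[[-0.07, 0, 0, 0, -40, 50, -1], [-0.14, 0, 0, 0, -80, 95, -1], [-0.2, 0, 0, 0, -120, 140, -1], [-0.279, 0, 0, 0, -160, 190, -1], [-0.279, 0, 0, 0, -200, 240, -1], [-0.279, 0, 0, 0, -240, 285, -1], [-0.279, 0, 0, 0, -280, 330, -1], [-0.279, 0, 0, 0, -320, 380, -1]])

```text
time_s: 1.25
eef_pos: [0.4434, 0.1112, 0.2313]
eef_rot: [0.707, 0.023, 0.707, -0.023]
wrist_force: [0.8, 1.3, -0.6]
opening: 0.001
```

```bash
python3 - <<'E'
from bench import ctrl
from h import *
o=ctrl.get_obs();print(o["eef_pos"],o["q"],o["opening"],o["time_s"])
y=-.065
u=np.array([np.cos(y),np.sin(y),0]);
p=np.array([.5693,-.158,.23])+.03*u
r,t=plan(o,p,y);print(r.round(3),t.round(1))
E
```

```text
[0.44340162 0.11123753 0.23133019] [-1.44832954e-02 -9.20847456e-02  1.89074353e+00 -4.90762008e-04
  1.34245801e+00 -1.52025567e+00] 0.001258063236485494 1.25
[0. 0. 0.] [   1.5 -260.5  173.1]
```

>>> servo_tool(targets=[[0, 0, 0, 0, -40, 27, -1], [0, 0, 0, 0, -85, 55, -1], [0, 0, 0, 0, -130, 85, -1], [0, 0, 0, 0, -175, 115, -1], [0, 0, 0, 0, -220, 145, -1], [0, 0, 0, 0, -260, 173, -1], [0, 0, 0, 0, -260, 173, -1], [0, 0, 0, 0, -260, 173, -1]])

```text
time_s: 2.25
eef_pos: [0.5987, -0.159, 0.2309]
eef_rot: [0.706, 0.023, 0.707, -0.023]
wrist_force: [0.1, 0.1, 0.1]
opening: -0.0
```

```bash
python3 - <<'E'
from bench import ctrl
from h import *
o=ctrl.get_obs();print(o["eef_pos"],o["opening"],o["time_s"])
for n in ["wrist","side"]:cv2.imwrite(f"pics/{n}1.png",ctrl.camera(n)["pixels"])
E
```

```text
[ 0.59866234 -0.15904734  0.23094861] -0.00010625811850825395 2.25
```

View pics/wrist1.png

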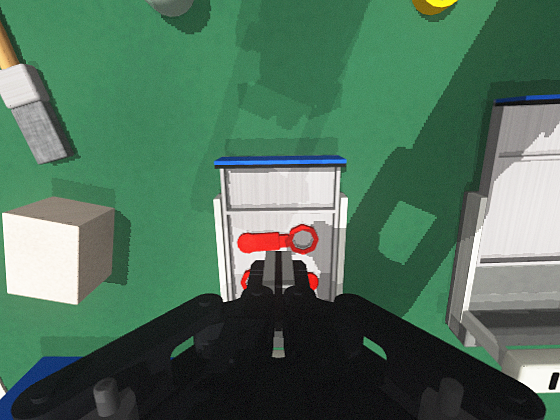

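View pics/side1.png

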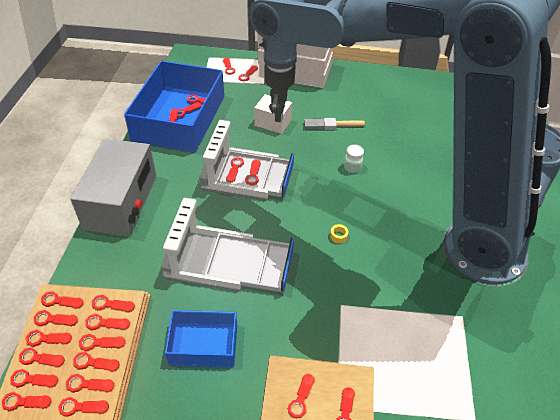

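The lip appears in the wrist image at row ~161, cols 216–346, and the cross wall is at row ~208. I'll measure both precisely.

```bash
cat >> h.py <<'E'
def wcam(c,o):
    T=c["tool_from_camera"];A=toolR(o).as_matrix();Rw=A@T[:3,:3];C=A@T[:3,3]+o["eef_pos"]
    d=dict(c);d["R"]=Rw.T;d["t"]=-Rw.T@C;return d
E
python3 - <<'E'
from bench import ctrl
from h import *
o=ctrl.get_obs();c=wcam(ctrl.camera("wrist"),o);im=c["pixels"]
hsv=cv2.cvtColor(im,cv2.COLOR_BGR2HSV)
m=cv2.inRange(hsv,(105,150,60),(125,255,255));n,l,s,_=cv2.connectedComponentsWithStats(m)
for i in range(1,n):
    if s[i,4]>60:print(i,s[i])
i=[i for i in range(1,n) if s[i,4]>60 and 140<s[i,1]<175 and s[i,0]<300][0]
ys,xs=np.where(l==i)
for a in (xs.min()+1,xs.max()-1):
    r=ys[xs==a];print(a,r.min(),r.max(),"top of blue",ray_plane(c,(a,r.max()+.5),.06),ray_plane(c,(a,r.min()),.06))
print(im[150:175,230].tolist()); print(im[200:216,230].tolist())
print("wall",ray_plane(c,(230,208),.032),ray_plane(c,(330,208),.032))
z=cv2.resize(im[140:220,200:360],None,fx=5,fy=5,interpolation=cv2.INTER_NEAREST);cv2.imwrite("pics/wz.png",z)
E
```

```text
1 [495  95  65   8 273]
2 [ 213  155  133   10 1032]
3 [   0  356   84   64 1390]
214 160 164 top of blue [ 0.56339694 -0.22480859  0.06      ] [ 0.55868396 -0.22420538  0.06      ]
344 159 162 top of blue [ 0.57007825 -0.08702859  0.06      ] [ 0.56639495 -0.08703388  0.06      ]
[[88, 125, 69], [86, 116, 57], [84, 123, 61], [76, 109, 56], [82, 118, 62], [79, 108, 58], [92, 67, 46], [126, 61, 23], [120, 57, 26], [114, 61, 28], [140, 70, 32], [253, 135, 48], [241, 128, 49], [248, 138, 60], [205, 104, 53], [18, 37, 46], [42, 47, 44], [50, 53, 50], [96, 94, 96], [136, 138, 141], [120, 123, 127], [136, 139, 137], [222, 229, 229], [210, 212, 216], [210, 215, 219]]
[[220, 221, 225], [177, 178, 182], [185, 186, 191], [191, 193, 194], [172, 173, 177], [145, 149, 149], [152, 158, 158], [154, 156, 159], [93, 91, 93], [112, 116, 117], [111, 114, 116], [208, 209, 212], [225, 226, 234], [219, 224, 224], [186, 191, 192], [181, 186, 189]]
wall [ 0.6201431  -0.21849885  0.032     ] [ 0.62782655 -0.09786115  0.032     ]
```

View pics/wz.png

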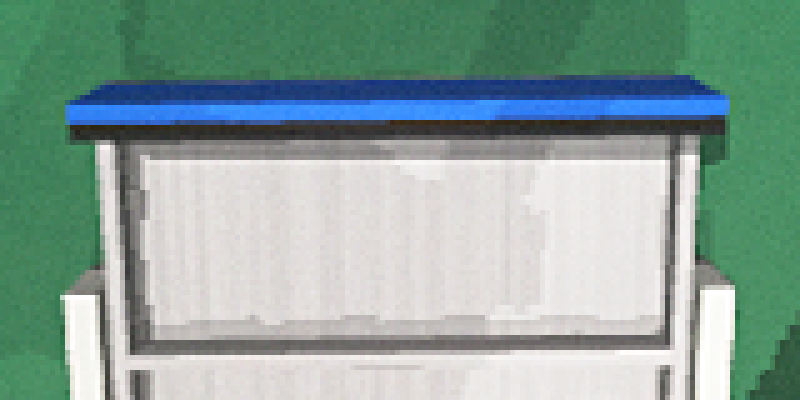

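>>> servo_tool(targets=[[0, 0, 0, 40, 0, 0, -1], [0, 0, 0, 80, 0, 0, -1], [0, 0, 0, 120, 0, 0, -1], [0, 0, 0, 150, 0, 0, -1], [0, 0, 0, 175, 0, 0, -1], [0, 0, 0, 190, 0, 0, -1], [0, 0, 0, 198, 0, 0, -1], [0, 0, 0, 198, 0, 0, -1]])

```text
time_s: 3.4
eef_pos: [0.599, -0.158, 0.0339]
eef_rot: [0.707, 0.022, 0.707, -0.022]
wrist_force: [0.5, -0.8, -0.9]
opening: 0.002
```

```bash
python3 - <<'E'
from bench import ctrl
from h import *
o=ctrl.get_obs();print(o["eef_pos"],o["wrist_force"])
cv2.imwrite("pics/w2.png",ctrl.camera("wrist")["pixels"])
a=ctrl.camera("side")["pixels"][60:260,150:350];cv2.imwrite("pics/s2.png",cv2.resize(a,None,fx=3,fy=3))
E
```

```text
[ 0.59897677 -0.1580493   0.03390975] [ 0.47029324 -0.76095159 -0.86140804]
```

View pics/w2.png

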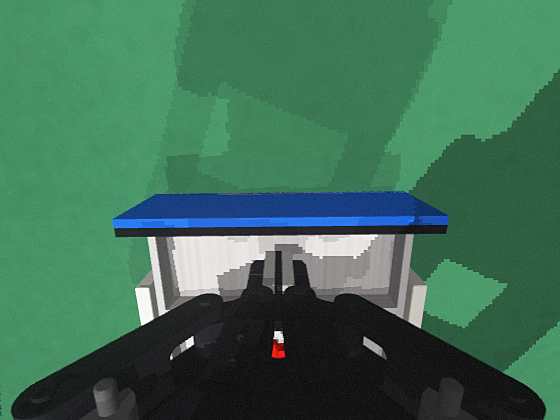

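View pics/s2.png

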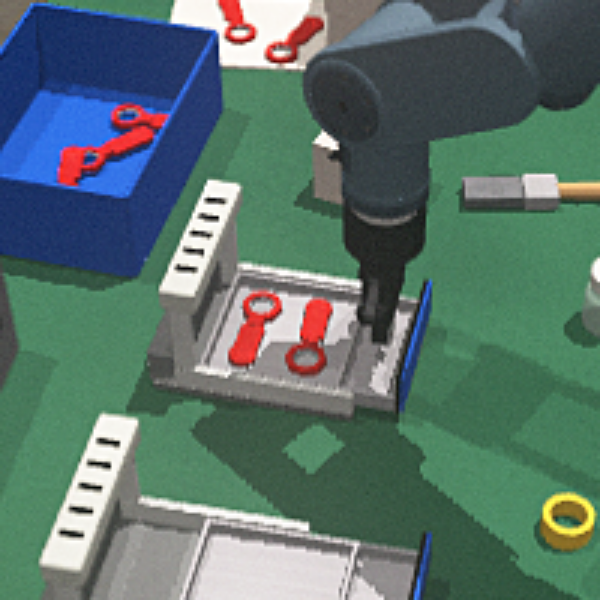

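>>> servo_tool(targets=[[0, 0, 0, 0, 0, -6, -1], [0, 0, 0, 0, 0, -12, -1], [0, 0, 0, 0, 0, -17, -1], [0, 0, 0, 0, 0, -23, -1], [0, 0, 0, 0, 0, -30, -1], [0, 0, 0, 0, 0, -37, -1], [0, 0, 0, 0, 0, -44, -1], [0, 0, 0, 0, 0, -50, -1]])

```text
time_s: 4.5
eef_pos: [0.5495, -0.1557, 0.0349]
eef_rot: [0.708, 0.022, 0.706, -0.023]
wrist_force: [1.8, -2.3, 1.9]
opening: -0.002
```

```bash
python3 - <<'E'
from bench import ctrl
from h import *
o=ctrl.get_obs();print(o["eef_pos"],o["wrist_force"])
a=ctrl.camera("side")["pixels"][60:260,150:350];cv2.imwrite("pics/s3.png",cv2.resize(a,None,fx=3,fy=3))
E
```

```text
[ 0.54947332 -0.15568265  0.0349415 ] [ 1.79793131 -2.3290125   1.87575355]
```

View pics/s3.png

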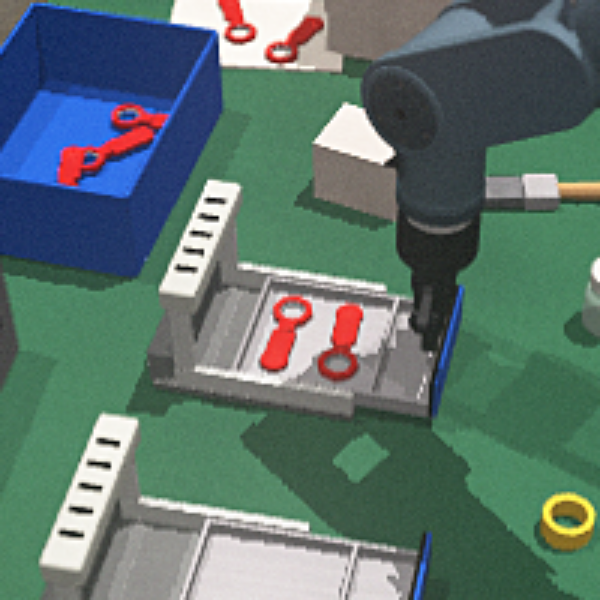

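The tray is following the finger. I'll keep pulling.

>>> servo_tool(targets=[[0, 0, 0, 0, 0, -6, -1], [0, 0, 0, 0, 0, -12, -1], [0, 0, 0, 0, 0, -18, -1], [0, 0, 0, 0, 0, -24, -1], [0, 0, 0, 0, 0, -30, -1], [0, 0, 0, 0, 0, -35, -1], [0, 0, 0, 0, 0, -40, -1], [0, 0, 0, 0, 0, -45, -1]])

```text
time_s: 5.55
eef_pos: [0.5035, -0.1525, 0.0347]
eef_rot: [0.707, 0.022, 0.706, -0.023]
wrist_force: [2.4, -2.4, 0.5]
opening: 0.0
```

```bash
python3 - <<'E'
from bench import ctrl
from h import *
o=ctrl.get_obs();print(o["eef_pos"],o["wrist_force"])
a=ctrl.camera("side")["pixels"][60:260,150:350];cv2.imwrite("pics/s4.png",cv2.resize(a,None,fx=3,fy=3))
E
```

```text
[ 0.5034601  -0.15252117  0.03467575] [ 2.4159231  -2.42931098  0.52593025]
```

View pics/s4.png

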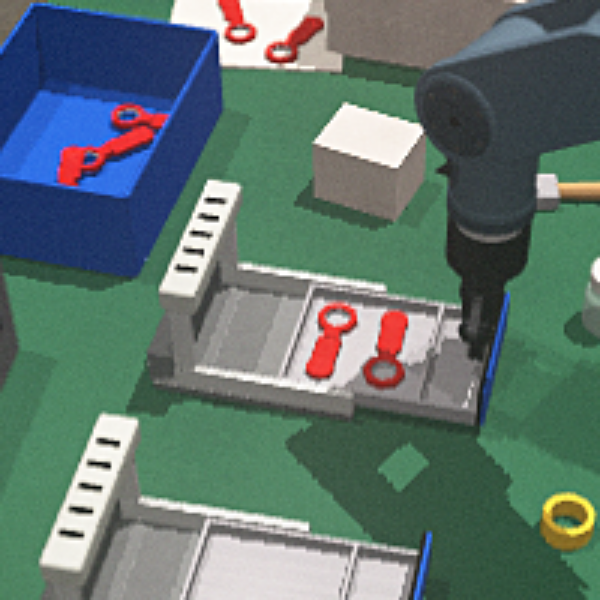

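>>> servo_tool(targets=[[0, 0, 0, 0, 0, -4, -1], [0, 0, 0, 0, 0, -8, -1], [0, 0, 0, 0, 0, -12, -1], [0, 0, 0, 0, 0, -16, -1], [0, 0, 0, 0, 0, -19, -1], [0, 0, 0, 0, 0, -22, -1], [0, 0, 0, 0, 0, -24, -1], [0, 0, 0, 0, 0, -24, -1]])

```text
time_s: 6.6
eef_pos: [0.4783, -0.1503, 0.0343]
eef_rot: [0.707, 0.023, 0.707, -0.022]
wrist_force: [1.1, -0.0, 0.1]
opening: -0.001
```

>>> servo_tool(targets=[[0, 0, 0, 0, 0, -3, -1], [0, 0, 0, 0, 0, -6, -1], [0, 0, 0, 0, 0, -8, -1], [0, 0, 0, 0, 0, -10, -1], [0, 0, 0, 0, 0, -12, -1], [0, 0, 0, 0, 0, -14, -1], [0, 0, 0, 0, 0, -15, -1], [0, 0, 0, 0, 0, -15, -1]])

```text
time_s: 7.6
eef_pos: [0.4738, -0.1506, 0.0358]
eef_rot: [0.715, 0.022, 0.698, -0.025]
wrist_force: [47.2, 3.0, -33.0]
opening: -0.002
```

```bash
python3 - <<'E'
from bench import ctrl
from h import *
o=ctrl.get_obs();print(o["eef_pos"],o["wrist_force"])
a=ctrl.camera("side")["pixels"][60:260,150:350];cv2.imwrite("pics/s5.png",cv2.resize(a,None,fx=3,fy=3))
E
```

```text
[ 0.47384154 -0.15060651  0.03583943] [ 47.24917542   3.00144189 -33.00981906]
```

View pics/s5.png

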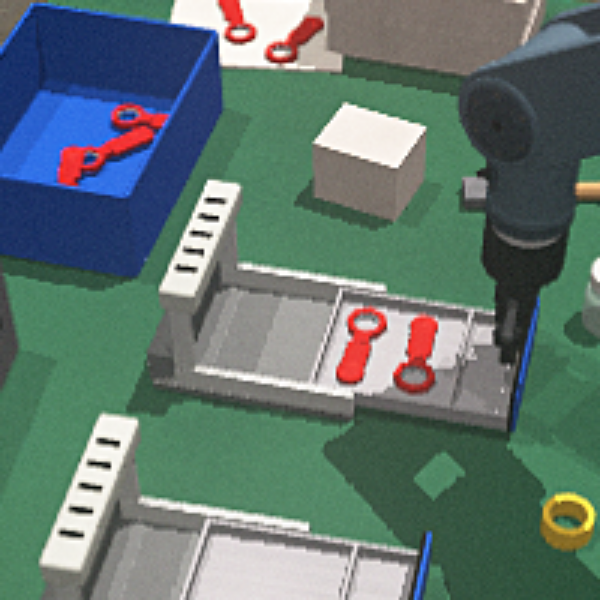

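It hit the stop at 47 N. I'll back off into the well and lift straight out.

>>> servo_tool(targets=[[0, 0, 0, 0, 0, 8, -1], [0, 0, 0, 0, 0, 16, -1], [0, 0, 0, 0, 0, 18, -1], [0, 0, 0, 0, 0, 18, -1], [0, 0, 0, -20, 0, 18, -1], [0, 0, 0, -60, 0, 18, -1], [0, 0, 0, -110, 0, 18, -1], [0, 0, 0, -160, 0, 18, -1]])

```text
time_s: 8.65
eef_pos: [0.4871, -0.1509, 0.1973]
eef_rot: [0.714, 0.023, 0.699, -0.025]
wrist_force: [1.2, -0.3, 0.5]
opening: 0.003
```

```bash
python3 - <<'E'
from bench import ctrl
from h import *
o=ctrl.get_obs();print(o["eef_pos"],o["wrist_force"])
c=ctrl.camera("side");s=ctrl.camera("scene");cv2.imwrite("pics/side6.png",c["pixels"]);cv2.imwrite("pics/scene6.png",s["pixels"])
y=-.05;u=np.array([np.cos(y),np.sin(y),0])
for dd,h in((-.06,.19),(-.06,.046)):
    p=np.array([.5245,.158,h])+dd*u
    r,t=plan(o,p,y);print(p,r.round(3),t.round(1))
E
```

```text
[ 0.48707324 -0.15093087  0.19731052] [ 1.18308009 -0.25293379  0.52449759]
[0.46457498 0.16099875 0.19      ] [-0.017  0.022  0.002] [  5.7 309.7 -43.6]
[0.46457498 0.16099875 0.046     ] [-0.017  0.022  0.002] [149.7 310.  -46.7]
```

View pics/side6.png

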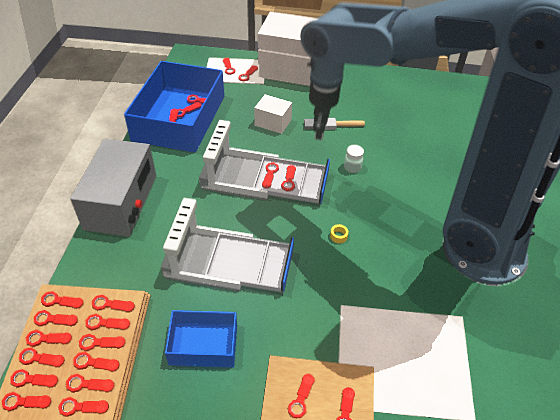

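View pics/scene6.png

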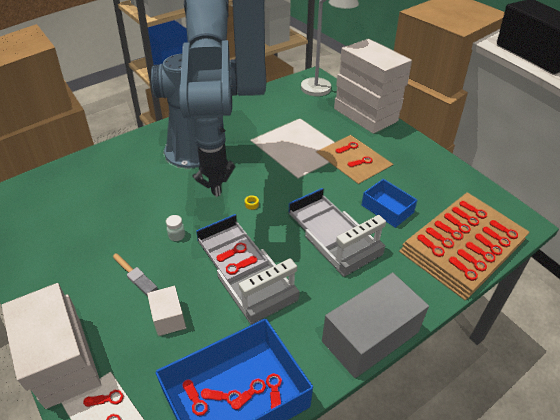

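>>> servo_tool(targets=[[-0.017, 0.022, 0, 2, 40, -6, -1], [-0.017, 0.022, 0, 6, 90, -13, -1], [-0.017, 0.022, 0, 6, 140, -20, -1], [-0.017, 0.022, 0, 6, 190, -27, -1], [-0.017, 0.022, 0, 6, 240, -34, -1], [-0.017, 0.022, 0, 6, 285, -40, -1], [-0.017, 0.022, 0, 6, 310, -44, -1], [-0.017, 0.022, 0, 6, 310, -44, -1]])

```text
time_s: 9.75
eef_pos: [0.4666, 0.1603, 0.1917]
eef_rot: [0.71, 0.014, 0.704, -0.02]
wrist_force: [-0.3, -0.8, -0.1]
opening: 0.001
```

```bash
python3 - <<'E'
from bench import ctrl
from h import *
o=ctrl.get_obs();print(o["eef_pos"],o["time_s"])
c=wcam(ctrl.camera("wrist"),o);im=c["pixels"];cv2.imwrite("pics/w7.png",im)
hsv=cv2.cvtColor(im,cv2.COLOR_BGR2HSV)
m=cv2.inRange(hsv,(105,150,60),(125,255,255));n,l,s,_=cv2.connectedComponentsWithStats(m)
for i in range(1,n):
    if s[i,4]>200:
        print(s[i]);ys,xs=np.where(l==i)
        for a in (xs.min()+3,xs.max()-3):
            r=ys[xs==a];print(a,r.min(),r.max(),ray_plane(c,(a,r.max()+.5),.06))
E
```

```text
[0.46662254 0.16034878 0.19172253] 9.75
[  0 193  64  15 736]
3 194 207 [ 0.46071913 -0.10859345  0.06      ]
60 194 198 [ 0.45424722 -0.05085758  0.06      ]
[ 215  233  138   22 2551]
218 245 254 [0.51989432 0.09485253 0.06      ]
349 244 252 [0.52340615 0.22807302 0.06      ]
[ 418  283  127  112 8577]
421 295 328 [0.61857065 0.30918865 0.06      ]
541 310 355 [0.65991242 0.44658765 0.06      ]
```

View pics/w7.png

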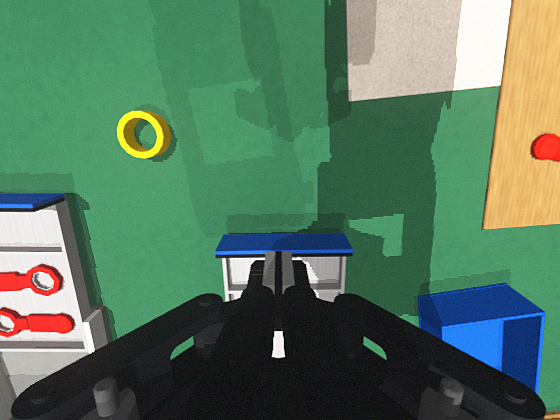

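The empty lip is centred at (0.522, 0.161) with yaw ≈ -0.03, and the closed fingers clear its outer side by about 40 mm. Next I lower.

```bash
python3 - <<'E'
from bench import ctrl
from h import *
o=ctrl.get_obs()
print([x.round(3) for x in plan(o,[.4666,.161,.036],-.03)])
E
```

```text
[array([-0.018,  0.008,  0.008]), array([155.822,   2.972,  -1.806])]
```

>>> servo_tool(targets=[[-0.018, 0.008, 0.008, 40, 2, -1, -1], [-0.018, 0.008, 0.008, 80, 2, -1, -1], [-0.018, 0.008, 0.008, 115, 3, -2, -1], [-0.018, 0.008, 0.008, 140, 3, -2, -1], [-0.018, 0.008, 0.008, 156, 3, -2, -1], [-0.018, 0.008, 0.008, 156, 3, 6, -1], [-0.018, 0.008, 0.008, 156, 3, 14, -1], [-0.018, 0.008, 0.008, 156, 3, 22, -1]])

```text
time_s: 10.8
eef_pos: [0.4923, 0.1598, 0.0373]
eef_rot: [0.708, 0.011, 0.706, -0.011]
wrist_force: [1.0, -0.2, 0.4]
opening: -0.002
```

>>> servo_tool(targets=[[0, 0, 0, 0, 0, 8, -1], [0, 0, 0, 0, 0, 16, -1], [0, 0, 0, 0, 0, 24, -1], [0, 0, 0, 0, 0, 31, -1], [0, 0, 0, 0, 0, 38, -1], [0, 0, 0, 0, 0, 45, -1], [0, 0, 0, 0, 0, 52, -1], [0, 0, 0, 0, 0, 58, -1]])

```text
time_s: 11.8
eef_pos: [0.5505, 0.1582, 0.0373]
eef_rot: [0.708, 0.011, 0.706, -0.011]
wrist_force: [-1.6, 1.9, 0.9]
opening: -0.001
```

```bash
python3 - <<'E'
from bench import ctrl
from h import *
o=ctrl.get_obs();print(o["eef_pos"],o["wrist_force"],o["time_s"])
cv2.imwrite("pics/side8.png",ctrl.camera("side")["pixels"])
E
```

```text
[0.55049497 0.15820494 0.03727162] [-1.5942659   1.90951672  0.9006106 ] 11.8
```

View pics/side8.png

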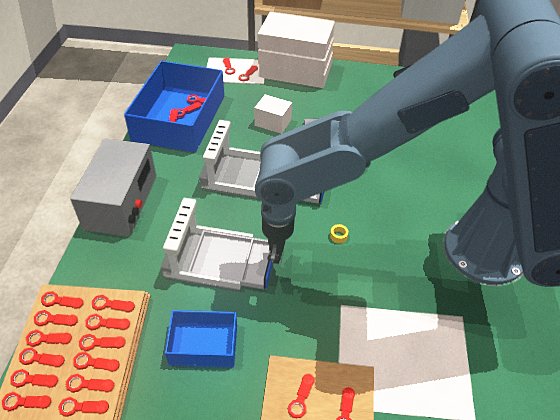

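>>> servo_tool(targets=[[0, 0, 0, 0, 0, 4, -1], [0, 0, 0, 0, 0, 8, -1], [0, 0, 0, 0, 0, 12, -1], [0, 0, 0, 0, 0, 16, -1], [0, 0, 0, 0, 0, 19, -1], [0, 0, 0, 0, 0, 22, -1], [0, 0, 0, 0, 0, 25, -1], [0, 0, 0, 0, 0, 27, -1]])

```text
time_s: 12.85
eef_pos: [0.5785, 0.1571, 0.0375]
eef_rot: [0.708, 0.011, 0.706, -0.011]
wrist_force: [-3.2, 2.0, -2.1]
opening: 0.002
```

>>> servo_tool(targets=[[0, 0, 0, 0, 0, 2, -1], [0, 0, 0, 0, 0, 4, -1], [0, 0, 0, 0, 0, 6, -1], [0, 0, 0, 0, 0, 8, -1], [0, 0, 0, 0, 0, 10, -1], [0, 0, 0, 0, 0, 12, -1], [0, 0, 0, 0, 0, 13, -1], [0, 0, 0, 0, 0, 13, -1]])

```text
time_s: 13.85
eef_pos: [0.5805, 0.1571, 0.0374]
eef_rot: [0.7, 0.009, 0.714, -0.011]
wrist_force: [-45.6, -3.3, 37.7]
opening: -0.002
```

It met its home stop at 46 N. I'll back off and lift.

>>> servo_tool(targets=[[0, 0, 0, 0, 0, -10, -1], [0, 0, 0, 0, 0, -25, -1], [0, 0, 0, 0, 0, -45, -1], [0, 0, 0, -10, 0, -60, -1], [0, 0, 0, -50, 0, -70, -1], [0, 0, 0, -100, 0, -80, -1], [0, 0, 0, -150, 0, -100, -1], [0, 0, 0, -200, 0, -120, -1]])

```text
time_s: 14.85
eef_pos: [0.4653, 0.1607, 0.2424]
eef_rot: [0.701, 0.009, 0.713, -0.011]
wrist_force: [0.6, 0.8, 0.2]
opening: 0.002
```

```bash
python3 - <<'E'
from bench import ctrl
from h import *
o=ctrl.get_obs();print(o["eef_pos"],o["wrist_force"],o["time_s"])
c=ctrl.camera("side");s=ctrl.camera("scene")
cv2.imwrite("pics/side9.png",c["pixels"]);cv2.imwrite("pics/scene9.png",s["pixels"])
a=s["pixels"][180:330,180:380];cv2.imwrite("pics/sc9z.png",cv2.resize(a,None,fx=4,fy=4,interpolation=cv2.INTER_CUBIC))
E
```

```text
[0.46528262 0.16071966 0.24244122] [0.61689261 0.78604195 0.21216354] 14.85
```

View pics/side9.png

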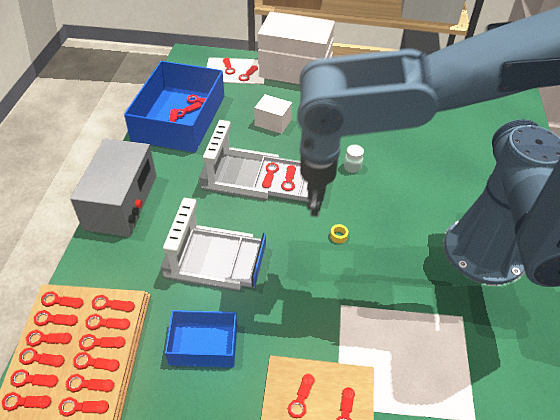

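View pics/sc9z.png

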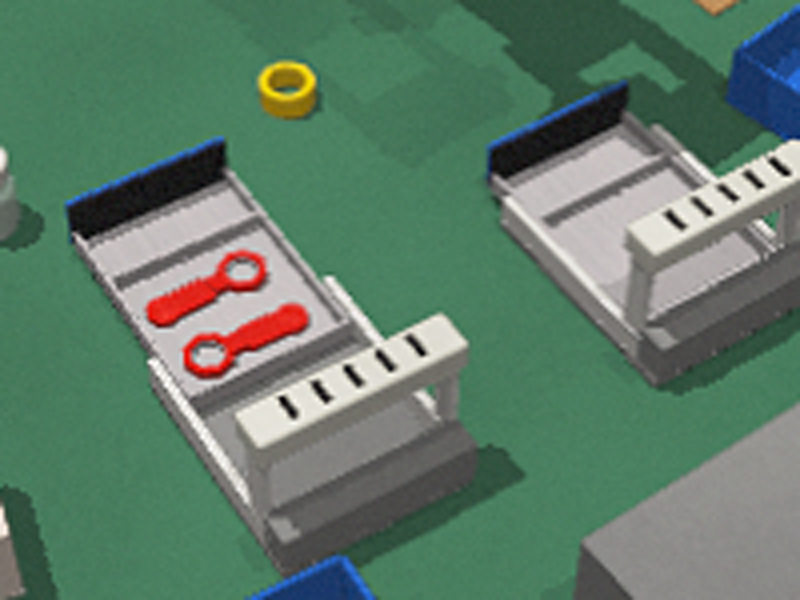

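Quick numeric check of both lips before I hand in.

```bash
python3 - <<'E'
from bench import ctrl
from h import *
s=ctrl.camera("scene")
f=lambda x,y,z:ray_plane(s,(x/4+180-.375,y/4+180-.375),z)
for n,L,B in [("load",[(68,206),(224,141)],[(238,412),(440,316)]),("empty",[(489,148),(627,86)],[(628,230),(795,143)])]:
    a=np.mean([f(*p,.06) for p in L],0);b=np.mean([f(*p,.138) for p in B],0);print(n,a,b,np.linalg.norm((b-a)[:2]))
E
```

```text
load [ 0.46262466 -0.15268472  0.06      ] [ 0.7631438  -0.16917097  0.138     ] 0.3009710069009526
empty [0.59901502 0.15547406 0.06      ] [0.78236987 0.14826755 0.138     ] 0.18349641548371934
```

```bash
python3 - <<'E'
from bench import ctrl
print(ctrl.hand_in())
E
```

```text
the job is handed in; nothing more can be done
None
```

I drew the loaded tray out to its outer stop and pushed the empty tray home, then handed the job in at about 15 s. The hand-in reports no verdict.

- **Moves:** With the fingers shut, I lowered them into the loaded tray's well and pulled from behind the lip until the force rose to about 47 N at the stop. I then pushed the empty tray's lip from the front until it met its home stop at about 46 N. The fingers were backed off and lifted clear both times.
- **Tray positions:** In the last scene picture, the lip to lamp bar distance is 301 mm on the loaded tray and 183 mm on the empty one. That difference of 117 mm agrees with the 120 mm stroke, within 2–3 mm of measuring error.
- **Everything else:** Both openers lie flat in their pocket. Nothing else on the bench looks moved, but I judged that by eye and did not measure it. The wrist force was about 1 N with the arm clear.
- **Disagreement:** The first yaw readings for the two bays differed by 0.02–0.03 rad between camera views. I re-measured each tray's lip with the wrist camera before touching it. No check failed.

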